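# Start up the polishing machine from its console

### The job

Start the polisher in the right order with the tips of the closed fingers: first press the raised far wing of the dust extractor's rocker switch until it is fully over, then push the square reset key fully in, and last press the round start button to the bottom for a moment and let it spring back out. Never press the key or the start button out of turn, do not press the mushroom-headed emergency stop, and do not shift or pick up any of the loose things lying about.

Things in the scene. Friction and masses are not known exactly. Their poses are not given: they have to be found in the camera images.
- console: Flat grey steel console fixed to the bench, 260 (x) x 470 (y) x 45 mm high, origin at the centre of its underside. +x runs from its front (robot side) to its back. Four control modules stand on its deck in one row along its y axis, 105 mm apart, turned as the console is; which is in which place varies. All have metal housings and black caps and are told apart by shape.
- rocker (a joint): Rocker switch of the dust extractor, angle in rad: 0 = off, its far wing (console's +x side) raised by 24 degrees and its near wing level; 0.42 = on, far wing pressed down level and near wing raised. It pivots about the console's y axis. No spring: stiff by friction (about 0.06 N m, 2 to 3 N on the wing) and stays wherever it is left, also part-way.
- rocker_pad (a point): Point on the upper face of the rocker's raised far wing, 26 mm along the wing from the pivot line, in the middle of its width. Each wing is 38 mm long, 30 mm wide. The pivot line is 73 mm above the bench, and this point sinks from about 84 mm to 73 mm above the bench as the rocker goes fully over. The housing (90 x 50 mm) is lower, up to 70 mm.
- key (a joint): Push-lock reset key, travel in m: 0 = out, 0.008 = pushed fully in. No spring: stiff by friction (3 N) and stays where it is left. May start up to 1.5 mm in.
- key_top (a point): Centre of the flat top of the square reset key, a black 34 x 34 mm cap on a 60 x 56 mm housing; the top is 10 mm above its housing and 79 mm above the bench when out, 8 mm lower when in. Moves with the key.
- start (a joint): Round start button, travel in m: 0 = out, 0.007 = pressed to the bottom. Spring return: about 1.5 N to begin, 5 N at the bottom.
- start_top (a point): Centre of the flat top of the round start button, a black cylinder 28 mm across on a 60 x 56 mm housing; the top is 10 mm above its housing and 79 mm above the bench when out. Moves with the button.
- stop (a joint): Mushroom-headed emergency stop, travel in m: 0 = out, 0.006 = pressed. Spring return, 2.4 N to begin. Not to be pressed.
- stop_top (a point): Top centre of the emergency stop's domed mushroom head, 52 mm across on a narrower stem, 98 mm above the bench, the tallest of the four controls.
- nut: Loose steel round nut, 32 mm across, 14 mm high, on the console deck between the two middle modules. Origin at the centre of its underside.
- bar: Loose reddish bar of polishing compound, 30 x 90 x 24 mm high, lying on the front of the console deck. Origin at the centre of its underside, long axis y.
- jar: Loose small amber jar, 40 mm across, 45 mm high, at the back of the console deck. Origin at the centre of its underside.
- bob: Loose grey tapered felt bob, 36 mm across, 45 mm high, at the back of the console deck. Origin at the centre of its underside.
- collar: Loose brass spacer collar, 42 mm across, 18 mm high, on the front of the console deck. Origin at the centre of its underside.
- wrench: Loose wrench lying on the bench to the left (+y) of the console, along its own x axis.
- block: Loose cork sanding block, 110 x 65 x 35 mm, on the bench to the right (-y) of the console. Origin at the centre of its underside.

How it is judged:
By the outcome, as a careful person would: the job done as asked, in the order asked, and still so for the second after the job is handed in, with the robot touching nothing.
It also fails if it takes over 48 s, if anything falls off the work surface, if the arm or the gripper's body presses on something with over 40 N, if the wrist force passes 120 N, or if a joint passes its speed limit or range.

### The arm

A 6-joint arm with a two-finger parallel gripper is mounted at the origin on the work surface. World frame = base frame: x ahead of the robot, y to its left, z up, the work surface at z = 0. Lengths are in m, angles in rad, forces in N, time in s.
With the tool pointing down it reaches from about 0.3 to 0.775 m from the base axis. Payload 14.6 kg.
Tool frame: the origin (TCP) lies at the centre of the arm's flange, where the gripper is bolted on; the fingertips stand 199 mm ahead of it and the grasp point (between the pads) lies 180 mm ahead of it; z points along the fingers, y is the line along which they close (so a half turn about z gives the same grasp; the last joint's range is limited). The gripper opens to 94 mm and grips with 3 to 60 N. Pads are 16 mm wide; open, the fingers measure 119 mm over their backs; the gripper's body (75 mm by 177 mm) begins 78 mm behind the grasp point.
Start: joints at [-0.067, 0.3, 1.521, -0, 1.321, -0.067], TCP at [0.55, -0, 0.405] pointing down, gripper open.
Joint ranges: [-3.03, 3.03], [-0.79, 2.21], [0.23, 2.52], [-1.04, 4.18], [0, 3.07], [-2.55, 2.55]. Speed limits (rad/s): [2.22, 2.22, 2.57, 3.14, 3.14, 3.14].

### API

Orientations are given as [roll, pitch, yaw] about the fixed x, y, z axes, in that order (R = Rz(yaw) Ry(pitch) Rx(roll)).
In Python, from station import ctrl gives the robot as it stands. The module is installed in compiled form; this text tells all that it offers.
- The arm moves only by the tool servo_tool, never from a script. Its argument "motion" is a list of rows, each a list of 5 numbers: the closure, from 0 (fully open) to 1 (shut), then the shift along the world's x, y, z in cm, then the turn about the world's z in degrees. A call has 1 to 20 rows; each row is the pose to reach, as a shift and turn from the pose commanded when the call began; what a row does not reach only later rows make up. A row lasts 1/8 s, in which the tool goes at most 62.5 mm and 10.7 degrees, less where a joint would pass 70% of its speed; a pose out of reach is approached as far as the arm can. A call with a gripper value outside its range is refused whole. The fingers move at their own pace and stop on an object; "squeeze" is the grip in N (left out, the last holds). Time passes only in rows, so rows that repeat a pose let the fingers close. It gives the time, the measured TCP pose, the force, the opening and the grip force at its end, in the units of the state.
- ctrl.get_obs(): the state, without advancing time (a new reading comes with each control period).
- ctrl.camera(name): name is "scene" or "side" or "wrist"; returns a dict with "image" (480x640x3 uint8, red, green, blue), "fx", "fy", "cx", "cy" (pixels), "dist" ([k1, k2, p1, p2, k3] as OpenCV has them; the pictures are not rectified), "camera_from_world" (4x4, takes a point from world to camera coordinates); the wrist camera has in their place "hand_eye" (4x4, takes a point from camera to tool coordinates, whose origin is the TCP and whose axes are the flange's). Camera axes: x right, y up, looking along -z (the intrinsics and any distortion apply to the point x, -y, -z); pixel columns grow to the right and rows downward; lengths in m; the calibration is good to about 2 mm. A picture is of the moment at which its call begins: read the wrist's pose just before it. There is no depth.
- ctrl.hand_in(): hands the job in; it is judged then, once.
The state is a dict: "time_s": time; "qpos": joint angles; "joint_vel": joint speeds; "tau": joint torques, N m; "ee_pos": TCP position; "eef_rot": TCP orientation; "force": force on the tool from outside, world axes, zero at the start; "moment": the same for the moment, N m; "grip_width": finger opening in m; "grip_force": force on a finger pad.
Only numpy, scipy, OpenCV 4.12 (cv2) and the standard library are available. Lean on these libraries where they do the work, as an engineer would, in place of code of your own. Each camera call takes 0.05 s, during which the arm holds its last target. There are 200 camera calls.

## Working session

There is one attempt and no reset: what is moved stays moved. The work goes in short steps, Python scripts to look and compute and a tool call to move; the robot and the scene stay as the last step left them, time stands still between calls to the robot, and variables do not carry over. Pictures are saved under pics/ and viewed, at most 10 in all, crops included, and the job is handed in when it is done.

Besides the shell and the picture viewer there is one more tool, called after "Emit:" as name([rows], argument=value, ...), one row to a line, values as JSON. servo_tool: Moves the arm, as the interface text tells. Its arguments: {"type":"object","properties":{"motion":{"type":"array","items":{"type":"array","items":{"type":"number"}}},"squeeze":{"type":"number"}},"required":["motion"]}

```bash
mkdir -p pics; cat > h.py <<'E'
import numpy as np, cv2
from station import ctrl
from scipy.spatial.transform import Rotation as R
def cam(name):
    o=ctrl.get_obs(); c=ctrl.camera(name)
    if name=="wrist":
        T=np.eye(4); T[:3,:3]=R.from_euler('xyz',o["eef_rot"]).as_matrix(); T[:3,3]=o["ee_pos"]
        c["wc"]=T@np.array(c["hand_eye"])
    else: c["wc"]=np.linalg.inv(np.array(c["camera_from_world"]))
    c["K"]=np.array([[c["fx"],0,c["cx"]],[0,c["fy"],c["cy"]],[0,0,1.]]); c["d"]=np.array(c["dist"],float)
    return c
def ray(c,uv):
    p=cv2.undistortPoints(np.array([[uv]],float),c["K"],c["d"])[0,0]
    return c["wc"][:3,3], c["wc"][:3,:3]@np.array([p[0],-p[1],-1])
def onz(c,uv,z):
    o,d=ray(c,uv); return o+d*(z-o[2])/d[2]
def proj(c,P):
    q=np.linalg.inv(c["wc"])@np.append(P,1); 
    return cv2.projectPoints(np.array([[q[0],-q[1],-q[2]]]),np.zeros(3),np.zeros(3),c["K"],c["d"])[0][0,0]
def save(c,n): cv2.imwrite("pics/"+n,c["image"][:,:,::-1])
E
python3 - <<'E'
from h import *
import pickle
print(ctrl.get_obs())
for n in("scene","side","wrist"):
    c=cam(n); save(c,n+"0.png"); pickle.dump(c,open(n+"0.pkl","wb")); print(n,c["wc"][:3,3].round(3),c["wc"][:3,2].round(2))
E
```

```text
{'time_s': 0.0, 'qpos': array([-6.66269487e-02,  3.00488678e-01,  1.52156297e+00,  1.21839861e-06,
        1.32066757e+00, -6.65981384e-02]), 'joint_vel': array([ 4.97546272e-04,  1.14955119e-03,  1.78558778e-03,  2.93962702e-04,
       -4.19015959e-06,  7.75215458e-04]), 'tau': array([-1.53750298e-03, -5.31805658e+01, -3.52735734e+01,  7.07558286e-02,
        2.43994006e-02, -4.79655944e-05]), 'ee_pos': array([ 5.49976834e-01, -1.61249399e-05,  4.04084213e-01]), 'eef_rot': array([-3.14046866e+00, -7.61494451e-05,  1.57076717e+00]), 'force': array([-1.01739222,  0.65838899, -0.45148691]), 'moment': array([-0.0044778 , -0.04131529,  0.00243114]), 'grip_force': 0.0, 'grip_width': 0.094031232655159}
scene [ 1.309 -0.226  0.885] [ 0.65 -0.21  0.73]
side [ 0.255 -0.656  0.548] [-0.36 -0.77  0.53]
wrist [0.55  0.069 0.383] [0.   0.24 0.97]
```

View pics/scene0.png

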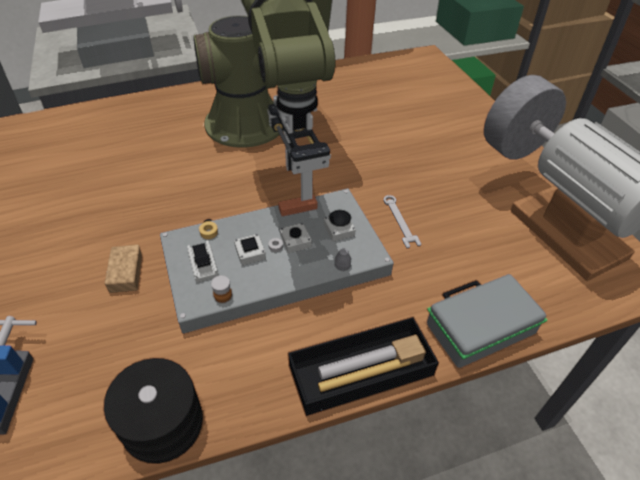

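View pics/wrist0.png

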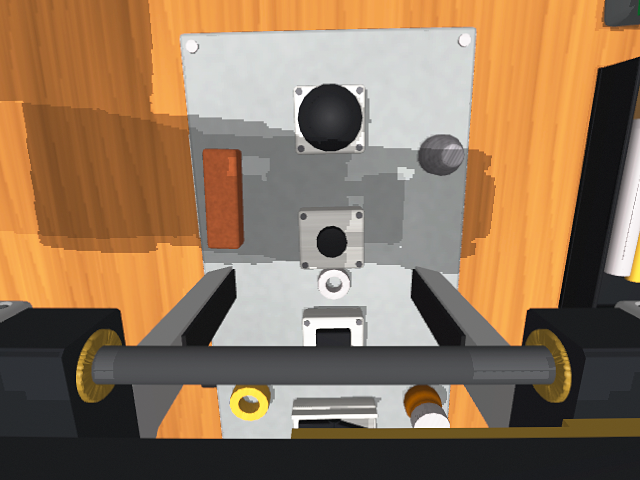

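View pics/side0.png

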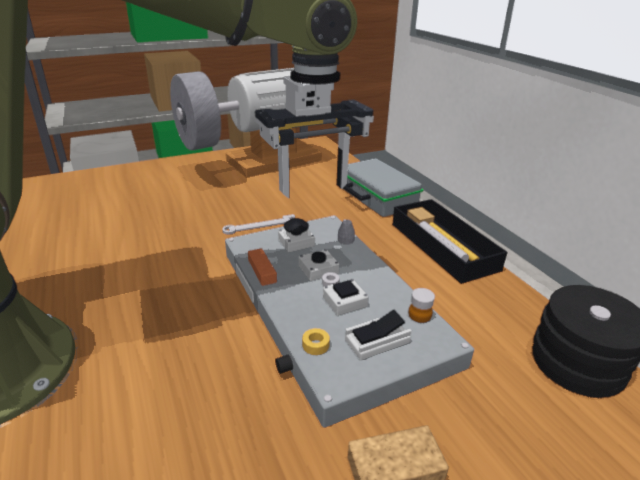

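Rocker, key, start and stop stand in that order from -y to +y. In the wrist view the stop is at (330,117), the start at (331,241), and the key is partly hidden at (334,340). In the scene view the rocker is at (202,258), key (249,245), start (295,233) and stop (340,218). Next I measure the dark caps.

```bash
cat > m.py <<'E'
from h import *
import pickle
def blobs(c,roi,th=50):
    u0,v0,u1,v1=roi; g=c["image"][v0:v1,u0:u1].max(2); m=(g<th).astype(np.uint8)
    n,l,s,ce=cv2.connectedComponentsWithStats(m)
    for i in range(1,n):
        if s[i,4]>40: 
            pts=np.argwhere(l==i)[:,::-1].astype(np.float32); r=cv2.minAreaRect(pts)
            yield ce[i]+[u0,v0], s[i,4], (r[0][0]+u0,r[0][1]+v0), r[1], r[2], cv2.boxPoints(r)+[u0,v0]
E
python3 - <<'E'
from m import *
w,s,d=[pickle.load(open(n+"0.pkl","rb")) for n in("wrist","scene","side")]
for n,c,roi in(("wrist",w,(290,80,380,346)),("scene",s,(180,205,360,280)),("side",d,(270,210,420,350))):
    for ce,a,rc,wh,an,bx in blobs(c,roi):
        print(n,ce.round(1),a,np.round(rc,1),np.round(wh,1),round(an), onz(c,ce,.079).round(4), onz(c,ce,.098)[:2].round(4))
# console corner screws in wrist at deck .045
for uv in((192,46),(464,40)): print(onz(w,uv,.047).round(4))
for uv in((328,398),(465,346)): print('side',onz(d,uv,.047).round(4))
o=[]
for c,n in((s,"s"),(d,"d")):
    x0,y0,x1,y1=(185,230,265,285) if n=="s" else (320,270,420,360)
    o.append(cv2.resize(c["image"][y0:y1,x0:x1],(400,int(400*(y1-y0)/(x1-x0))),interpolation=cv2.INTER_CUBIC))
cv2.imwrite("pics/crop1.png",np.vstack(o)[:600,:,::-1])
E
```

```text
wrist [329.5 117.7] 2476 [329.5 117.5] [65. 63.] 90 [0.5551 0.0944 0.079 ] [0.5548 0.0928]
wrist [331.1 241.3] 725 [331.5 241. ] [30. 29.] 90 [ 0.5569 -0.0094  0.079 ] [ 0.5564 -0.0045]
wrist [332.5 337. ] 573 [332.5 336.5] [17. 33.] 90 [ 0.5587 -0.1028  0.079 ] [ 0.5582 -0.092 ]
scene [339.4 217.9] 257 [339. 218.] [14. 20.] 90 [0.5515 0.0969 0.079 ] [0.5694 0.0893]
scene [294.9 232.3] 93 [295.  232.5] [ 9. 10.] 90 [ 0.5635 -0.0113  0.079 ] [ 0.581  -0.0164]
scene [249.  244.3] 149 [249.2 244.1] [11.4 13.3] 73 [ 0.567  -0.1153  0.079 ] [ 0.5844 -0.1179]
scene [200.9 255.6] 263 [200.7 255.3] [21.3 13.8] 76 [ 0.5669 -0.2194  0.079 ] [ 0.5844 -0.2196]
side [406.6 225.7] 538 [408.9 225.2] [42.4 19.3] 41 [0.7709 0.0177 0.079 ] [ 0.7501 -0.0096]
side [296.  226.2] 255 [296.  226.5] [15. 22.] 90 [0.5594 0.1029 0.079 ] [0.5471 0.0722]
side [318.3 256.9] 126 [318.5 257. ] [10. 13.] 90 [ 0.5546 -0.0175  0.079 ] [ 0.5425 -0.0434]
side [345.  289.2] 258 [345.4 289. ] [14.3 21.6] 76 [ 0.5557 -0.1227  0.079 ] [ 0.5436 -0.1443]
side [378.7 327.9] 753 [379. 328.] [18.8 49.2] 63 [ 0.5588 -0.2266  0.079 ] [ 0.5465 -0.244 ]
[0.4367 0.1564 0.047 ]
[0.6709 0.161  0.047 ]
side [ 0.4461 -0.2898  0.047 ]
side [ 0.6807 -0.2863  0.047 ]
```

View pics/crop1.png

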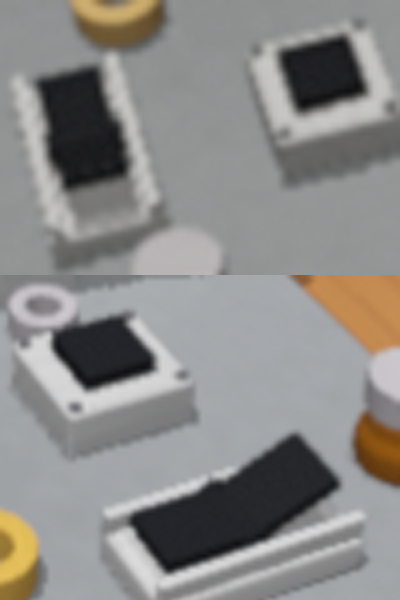

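Emit:
servo_tool([
  [1,0,-6,0,0],
  [1,0,-12,0,0],
  [1,0,-18,0,0],
  [1,0,-24,0,0],
  [1,0,-26,0,0],
  [1,0,-26,0,0],
  [1,0,-26,0,0],
], squeeze=20)

```text
time_s: 1.02
ee_pos: [0.5503, -0.2586, 0.4046]
eef_rot: [-3.141, -0.0, 1.572]
force: [0.3, 0.3, -0.4]
grip_width: 0.0274
grip_force: 0.0
```

```bash
python3 - <<'E'
from m import *
o=ctrl.get_obs(); print(o["ee_pos"],o["eef_rot"],o["grip_width"])
w=cam("wrist"); save(w,"wrist1.png"); pickle.dump(w,open("wrist1.pkl","wb"))
for ce,a,rc,wh,an,bx in blobs(w,(250,0,420,346)):
    print(ce.round(1),a,np.round(rc,1),np.round(wh,1),round(an), onz(w,ce,.079).round(4), [onz(w,b,.079)[:2].round(4).tolist() for b in bx])
E
```

```text
[ 0.55025089 -0.25855941  0.40463933] [-3.14145688e+00 -3.19694058e-04  1.57209688e+00] 0.027402416005159087
[330.9  65.6] 275 [334.5  56. ] [46. 41.] 90 [ 0.5564 -0.1247  0.079 ] [[0.5432, -0.1013], [0.5749, -0.1013], [0.5756, -0.1346], [0.543, -0.1346]]
[337.  187.1] 3077 [336.5 186.5] [39. 87.] 90 [ 0.5622 -0.2203  0.079 ] [[0.525, -0.2035], [0.5981, -0.2034], [0.5994, -0.2365], [0.5244, -0.2366]]
[288.9 313.8] 641 [289.7 307.3] [11.3 77.6] 10 [ 0.5187 -0.3376  0.079 ] [[0.5069, -0.3695], [0.5215, -0.2929], [0.5314, -0.2947], [0.5174, -0.3716]]
[357.2 313.4] 646 [356.7 307.2] [77.6 11.2] 80 [ 0.5822 -0.3372  0.079 ] [[0.5698, -0.2946], [0.5797, -0.2927], [0.594, -0.3694], [0.5836, -0.3715]]
[254.2 319.5] 203 [254.5 321. ] [24.  9.] 90 [ 0.486  -0.3435  0.079 ] [[0.4826, -0.3329], [0.491, -0.3329], [0.4899, -0.3574], [0.4814, -0.3575]]
[405.2 325.3] 1027 [403. 327.] [36. 32.] 90 [ 0.6275 -0.3493  0.079 ] [[0.6097, -0.3327], [0.6394, -0.3327], [0.642, -0.37], [0.6114, -0.37]]
```

View pics/wrist1.png

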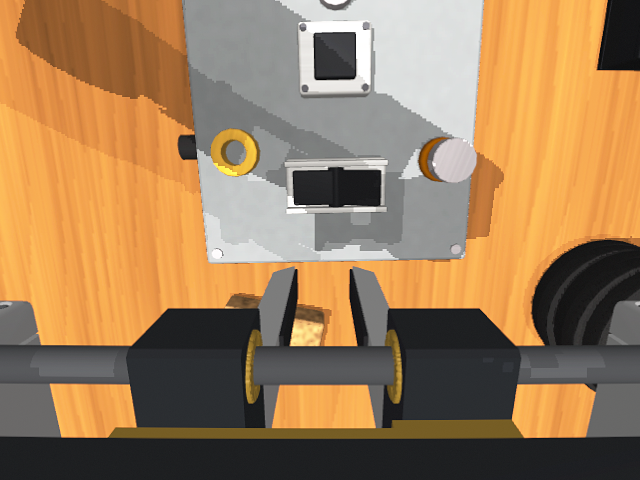

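The key centre is at pixel (335,56) and the rocker's pivot line at (336,187), giving about (0.559,-0.118) and (0.561,-0.2215). Both agree with the 105 mm row inferred from the console's corner screws. I move above the rocker's far wing.

Emit:
servo_tool([
  [1,3.6,3.9,0,0],
  [1,3.6,3.9,0,0],
  [1,3.6,3.9,-5,0],
  [1,3.6,3.9,-9,0],
  [1,3.6,3.9,-10.5,0],
  [1,3.6,3.9,-10.5,0],
  [1,3.6,3.9,-10.5,0],
  [1,3.6,3.9,-10.5,0],
])

```text
time_s: 2.08
ee_pos: [0.5861, -0.2211, 0.3011]
eef_rot: [3.14, 0.001, 1.571]
force: [0.4, 0.1, -0.4]
grip_width: 0.0005
grip_force: 0.0
```

```bash
python3 - <<'E'
from m import *
d=cam("side"); save(d,"side1.png"); im=d["image"][230:390,300:480]
cv2.imwrite("pics/side1c.png",cv2.resize(im,None,fx=3.5,fy=3.5,interpolation=cv2.INTER_CUBIC)[:,:,::-1])
o=ctrl.get_obs(); print(o["ee_pos"],o["grip_width"],o["force"])
E
```

```text
[ 0.58607364 -0.22106156  0.30083555] 2.1644307348844263e-05 [ 0.68077534 -0.77825194  0.58724239]
```

View pics/side1c.png

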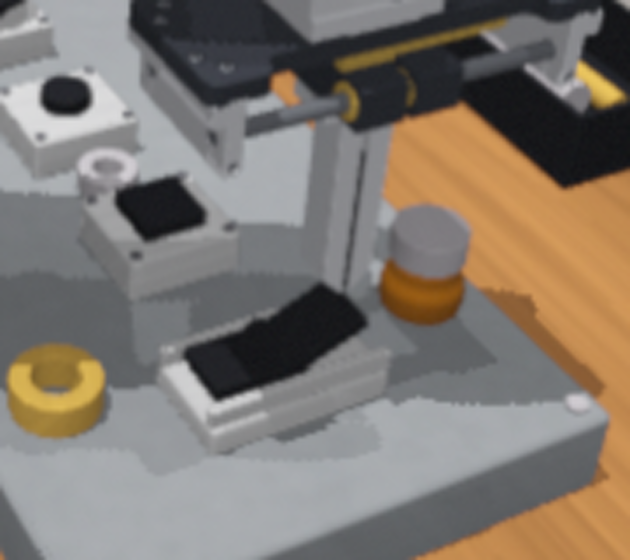

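The fingertips look close to the far end of the wing at crop (345,290). I'll project the expected points to verify that.

```bash
python3 - <<'E'
from m import *
d=cam("side")
f=lambda P:((proj(d,P)-[300,230])*3.5).round(0).tolist()
for dx in(-.0125,.0125):
  for dy in(-.008,.008): print("tip",dx,dy,f([.586+dx,-.221+dy,.1018]))
for n,x,z in(("near end",.561-.038,.073),("pivot",.561,.073),("far end",.561+.0347,.0885)):
  for dy in(-.015,.015): print(n,dy,f([x,-.2215+dy,z]))
E
```

```text
tip -0.0125 -0.008 [313.0, 296.0]
tip -0.0125 0.008 [293.0, 274.0]
tip 0.0125 -0.008 [363.0, 281.0]
tip 0.0125 0.008 [343.0, 259.0]
near end -0.015 [212.0, 392.0]
near end 0.015 [178.0, 346.0]
pivot -0.015 [290.0, 366.0]
pivot 0.015 [255.0, 323.0]
far end -0.015 [364.0, 317.0]
far end 0.015 [326.0, 275.0]
```

```bash
python3 - <<'E'
from m import *
o=[]
for n in("side","scene"):
    c=cam(n); t=proj(c,[.586,-.221,.1018]); x,y=(t-[25,25]).astype(int)
    im=cv2.resize(c["image"][y:y+50,x:x+50],(400,400),interpolation=cv2.INTER_NEAREST).copy()
    for dx in(-.0125,0,.0125):
        for dy in(-.008,.008):
            p=((proj(c,[.586+dx,-.221+dy,.1018])-[x,y]+.5)*8).astype(int); cv2.circle(im,tuple(map(int,p)),3,(255,0,0),-1)
    for dx,z in((-.038,.073),(0,.073),(.0347,.0885)):
        for dy in(-.015,.015):
            p=((proj(c,[.561+dx,-.2215+dy,z])-[x,y]+.5)*8).astype(int); cv2.circle(im,tuple(map(int,p)),3,(0,255,0),-1)
    o.append(im)
cv2.imwrite("pics/z2.png",np.hstack(o)[:,:,::-1])
E
```

```text
(no output)
```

View pics/z2.png

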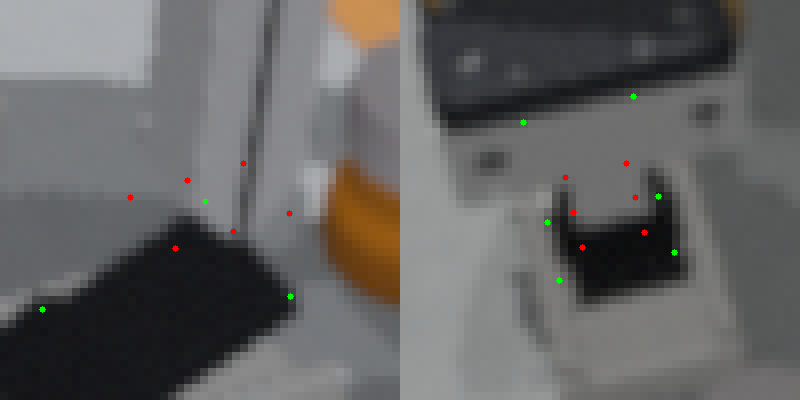

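In the side zoom the wing's far edge runs from (185,215) to (295,295). In the scene zoom the fingertip is centred over the wing at about (610,222). The match is within 2-3 mm, so I descend in small steps with force feedback.

Emit:
servo_tool([
  [1,0,0.1,-0.6,0],
  [1,0,0.1,-1.2,0],
  [1,0,0.1,-1.6,0],
  [1,0,0.1,-1.9,0],
  [1,0,0.1,-1.9,0],
  [1,0,0.1,-1.9,0],
])

```text
time_s: 3.02
ee_pos: [0.5859, -0.22, 0.2806]
eef_rot: [-3.141, -0.0, 1.571]
force: [0.0, -0.4, 0.1]
grip_width: 0.0003
grip_force: 0.0
```

Emit:
servo_tool([
  [1,0,0,-0.2,0],
  [1,0,0,-0.4,0],
  [1,0,0,-0.6,0],
  [1,0,0,-0.75,0],
])

```text
time_s: 3.52
ee_pos: [0.586, -0.22, 0.2731]
eef_rot: [3.141, 0.0, 1.571]
force: [2.1, 0.1, 2.3]
grip_width: 0.0009
grip_force: 1.3
```

Emit:
servo_tool([
  [1,0,0,-0.1,0],
  [1,0,0,-0.2,0],
  [1,0,0,-0.2,0],
])

```text
time_s: 3.9
ee_pos: [0.586, -0.22, 0.2724]
eef_rot: [3.141, 0.0, 1.571]
force: [-4.3, 1.7, 14.5]
grip_width: 0.0003
grip_force: 6.8
```

Emit:
servo_tool([
  [1,0,0,-0.1,0],
  [1,0,0,-0.1,0],
  [1,0,0,2,0],
  [1,0,0,6,0],
  [1,0,0,6.5,0],
  [1,-1.5,5,6.5,0],
  [1,-2.7,10.2,6.5,0],
  [1,-2.7,10.2,5,0],
  [1,-2.7,10.2,3,0],
  [1,-2.7,10.2,3,0],
  [1,-2.7,10.2,3,0],
])

```text
time_s: 5.28
ee_pos: [0.5591, -0.1186, 0.3011]
eef_rot: [-3.141, -0.0, 1.57]
force: [1.2, 0.1, 0.5]
grip_width: 0.0003
grip_force: 0.0
```

```bash
python3 - <<'E'
from m import *
o=ctrl.get_obs(); print(o["ee_pos"],o["force"])
L=[]
for n,P,Q in(("side",(.561,-.2215,.075),(.5592,-.118,.079)),("scene",(.561,-.2215,.075),(.5592,-.118,.079))):
    c=cam(n); r=[]
    for p,k in((P,0),(Q,1)):
        x,y=(proj(c,p)-[25,25]).astype(int)
        im=cv2.resize(c["image"][y:y+50,x:x+50],(300,300),interpolation=cv2.INTER_CUBIC).copy()
        if k:
            for dx in(-.017,.017):
                for dy in(-.017,.017):
                    q=((proj(c,[.5592+dx,-.118+dy,.079])-[x,y]+.5)*6).astype(int); cv2.circle(im,tuple(map(int,q)),2,(0,255,0),-1)
            for dx in(-.0125,.0125):
                for dy in(-.008,.008):
                    q=((proj(c,np.array(o["ee_pos"])+[dx,dy,-.199])-[x,y]+.5)*6).astype(int); cv2.circle(im,tuple(map(int,q)),2,(255,0,0),-1)
        r.append(im)
    L.append(np.hstack(r))
cv2.imwrite("pics/z3.png",np.vstack(L)[:,:,::-1])
E
```

```text
[ 0.55912121 -0.11860174  0.3011455 ] [1.17395635 0.08984948 0.52925083]
```

View pics/z3.png

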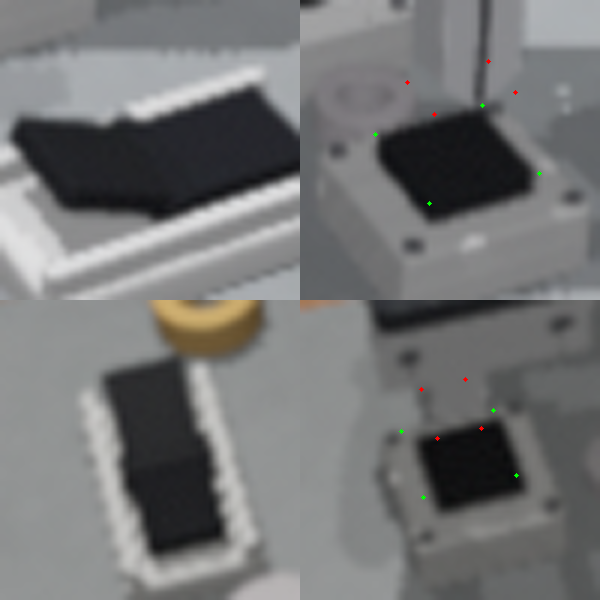

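The rocker's near wing is up and its far wing is level, at crop (205,140). The key cap centre is at (457,165) in the side crop and (470,464) in the scene crop, within 3 mm of my estimate. I nudge by +1 mm and +2 mm and press.

Emit:
servo_tool([
  [1,0.1,0.2,-1,0],
  [1,0.1,0.2,-2,0],
  [1,0.1,0.2,-2.4,0],
  [1,0.1,0.2,-2.7,0],
  [1,0.1,0.2,-3,0],
  [1,0.1,0.2,-3,0],
])

```text
time_s: 6.12
ee_pos: [0.56, -0.116, 0.2711]
eef_rot: [3.141, 0.0, 1.571]
force: [-0.0, 0.1, 0.4]
grip_width: 0.0002
grip_force: 0.0
```

Emit:
servo_tool([
  [1,0,0,-0.1,0],
  [1,0,0,-0.2,0],
  [1,0,0,-0.2,0],
])

```text
time_s: 6.5
ee_pos: [0.5601, -0.116, 0.2703]
eef_rot: [3.141, 0.0, 1.571]
force: [-4.9, 1.8, 12.7]
grip_width: 0.0005
grip_force: 6.0
```

Emit:
servo_tool([
  [1,0,0,-0.1,0],
  [1,0,0,-0.1,0],
  [1,0,0,2,0],
  [1,0,0,5.5,0],
  [1,-0.2,5,5.5,0],
  [1,-0.2,10.5,5.5,0],
  [1,-0.2,10.5,4.5,0],
  [1,-0.2,10.5,3.5,0],
  [1,-0.2,10.5,3.5,0],
  [1,-0.2,10.5,3.5,0],
])

```text
time_s: 7.75
ee_pos: [0.5581, -0.0119, 0.3042]
eef_rot: [3.142, 0.0, 1.57]
force: [-0.4, 0.5, -0.5]
grip_width: 0.0004
grip_force: 0.0
```

```bash
python3 - <<'E'
from m import *
o=ctrl.get_obs(); print(o["ee_pos"],o["force"])
L=[]
for n in("side","scene"):
    c=cam(n); r=[]
    for p,k in(((.56,-.1165,.075),0),((.5575,-.0115,.079),1)):
        x,y=(proj(c,p)-[25,25]).astype(int)
        im=cv2.resize(c["image"][y:y+50,x:x+50],(300,300),interpolation=cv2.INTER_CUBIC).copy()
        if k:
            for a in np.arange(0,6.28,.78):
                    q=((proj(c,[.558+.014*np.cos(a),-.0105+.014*np.sin(a),.079])-[x,y]+.5)*6).astype(int); cv2.circle(im,tuple(map(int,q)),2,(0,255,0),-1)
            for dx in(-.0125,.0125):
                for dy in(-.008,.008):
                    q=((proj(c,np.array(o["ee_pos"])+[dx,dy,-.199])-[x,y]+.5)*6).astype(int); cv2.circle(im,tuple(map(int,q)),2,(255,0,0),-1)
        r.append(im)
    L.append(np.hstack(r))
cv2.imwrite("pics/z4.png",np.vstack(L)[:,:,::-1])
E
```

```text
[ 0.5580903  -0.01188343  0.30418505] [-0.35347118  0.52254989 -0.47810867]
```

View pics/z4.png

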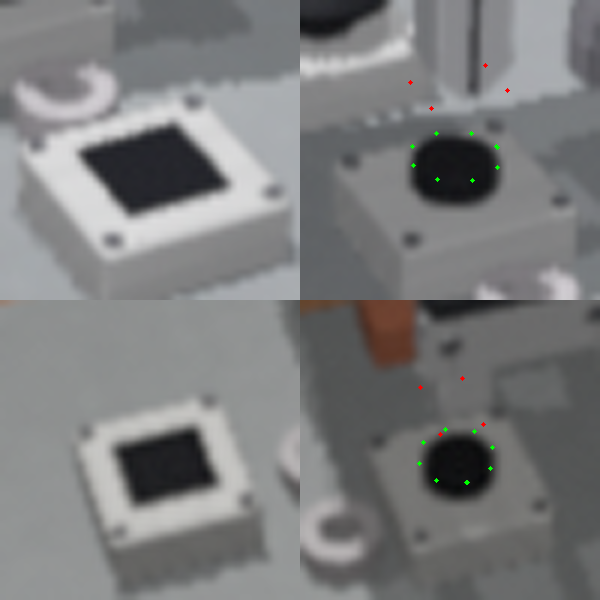

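The key is flush in its housing at crop (155,168). The start button at (457,170) matches the predicted circle, with the tip above it. Now I press start.

Emit:
servo_tool([
  [1,0,0.1,-1,0],
  [1,0,0.1,-2,0],
  [1,0,0.1,-2.5,0],
  [1,0,0.1,-2.9,0],
  [1,0,0.1,-3.2,0],
  [1,0,0.1,-3.4,0],
  [1,0,0.1,-3.4,0],
])

```text
time_s: 8.72
ee_pos: [0.5579, -0.01, 0.2713]
eef_rot: [3.141, 0.0, 1.571]
force: [-9.0, 0.4, 14.8]
grip_width: 0.0004
grip_force: 7.5
```

Emit:
servo_tool([
  [1,0,0,-0.05,0],
  [1,0,0,-0.05,0],
  [1,0,0,1,0],
  [1,0,0,4,0],
  [1,0,0,9,0],
  [1,0,0,13,0],
  [1,0,0,13,0],
  [1,0,0,13,0],
  [1,0,0,13,0],
])

```text
time_s: 9.85
ee_pos: [0.558, -0.01, 0.3988]
eef_rot: [-3.139, -0.0, 1.571]
force: [0.6, 0.4, -0.6]
grip_width: 0.0006
grip_force: 0.0
```

```bash
python3 - <<'E'
from m import *
o=ctrl.get_obs(); print(o["ee_pos"],o["force"],o["time_s"])
L=[]
for n in("side","scene"):
    c=cam(n)
    x,y=(proj(c,(.5586,-.0647,.06))-[100,75]).astype(int)
    L.append(cv2.resize(c["image"][y:y+150,x:x+200],(400,300),interpolation=cv2.INTER_CUBIC))
cv2.imwrite("pics/end.png",np.hstack(L)[:,:,::-1])
E
```

```text
[ 0.5580043  -0.01003153  0.39877089] [ 0.60002664  0.35107743 -0.55866497] 9.85
```

View pics/end.png

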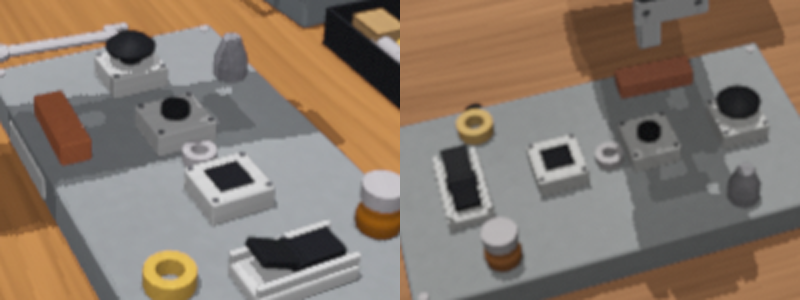

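The rocker is over at (295,250), the key is in at (228,177), and the start button has sprung back out at (175,108). The loose things are where they were.

```bash
python3 -c "
from station import ctrl
print(ctrl.hand_in())"
```

```text
the job is handed in; nothing more can be done
None
```

Job handed in at about 10 s: I pressed the rocker fully over, pushed the key fully in, then pressed the start button to the bottom and let it spring back out; the emergency stop and loose things were left alone.

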